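# Lift a loaded tube rack level out of a drained water bath

### The job

The water bath has been drained for cleaning and the wire rack of settled sample tubes still stands in its tank. Take the rack by the black grip of its handle, lift it out until its underside is about 3 cm above the rim of the tank, keeping it level all the way with every tube still standing in it, and keep holding it there, still and level over the tank: the job finishes with the rack in the gripper, and nothing is put down. Leave the bottle, the beaker and the timer on the bench where they are.

Things in the scene. Friction and masses are not known exactly. Their poses are not given: they have to be found in the camera images.
- bath: Bench water bath, fixed to the bench, drained and open on top: white case 308 mm (its y) by 212 mm (its x), rim 135 mm high, control housing 100 mm high or less projecting another 45 mm on its -x side. Origin on the bench surface under the tank's centre; z up. Tank inside: 172 mm along x, 272 mm along y; flat floor 30 mm above the bench.
- rim (a point): Centre of the bath's open mouth, at the height of the rim (135 mm above the bench). Axes as the bath's.
- rack: Steel wire rack, loose on the tank floor; 78 (x) by 154 mm (y); about 320 g empty (+-20%), balanced under the handle's middle. Base plate 3 mm, end plates 59 mm high, 2 x 4 cells at 37 mm pitch (centres x +-18.5, y +-18.5, +-55.5 mm), wires 24 and 56 mm up. Six tubes stand on its base plate, which in which cell varies: often lopsided. Origin: centre of underside; y along its length, z up.
- grip: The black plastic grip of the rack's handle, fixed to the rack; origin at its middle, 170 mm above the rack's origin, axes as the rack's. Level, 116 mm long (y), 16 mm wide (x), 18 mm high (z) on a 6 mm steel bail rising from the end plates (y = +-79 mm). Free all round: tall tubes' caps end 43 mm below its underside, the bath's rim lies 56 mm below it.
- tall1: Sample tube, tall: capped, flat-footed, frosted plastic with a screw cap; 115 mm high over the cap, body 29 mm dia, cap 34 mm dia; about 72 g (20% either way). Stands loose in a cell of the rack. Origin: centre of its underside, z up along the tube.
- tall2: Sample tube, tall: capped, flat-footed, frosted plastic with a screw cap; 115 mm high over the cap, body 29 mm dia, cap 34 mm dia; about 72 g (20% either way). Stands loose in a cell of the rack. Origin: centre of its underside, z up along the tube.
- tall3: Sample tube, tall: capped, flat-footed, frosted plastic with a screw cap; 115 mm high over the cap, body 29 mm dia, cap 34 mm dia; about 72 g (20% either way). Stands loose in a cell of the rack. Origin: centre of its underside, z up along the tube.
- short1: Sample tube, short: capped, flat-footed, frosted plastic with a screw cap; 80 mm high over the cap, body 29 mm dia, cap 34 mm dia; about 30 g (20% either way). Stands loose in a cell of the rack. Origin: centre of its underside, z up along the tube.
- short2: Sample tube, short: capped, flat-footed, frosted plastic with a screw cap; 80 mm high over the cap, body 29 mm dia, cap 34 mm dia; about 30 g (20% either way). Stands loose in a cell of the rack. Origin: centre of its underside, z up along the tube.
- short3: Sample tube, short: capped, flat-footed, frosted plastic with a screw cap; 80 mm high over the cap, body 29 mm dia, cap 34 mm dia; about 30 g (20% either way). Stands loose in a cell of the rack. Origin: centre of its underside, z up along the tube.
- bottle: Bystander: amber reagent bottle, 68 mm dia, 150 mm high, standing on the bench. Origin: centre of its underside.
- beaker: Bystander: empty glass beaker, 72 mm dia (78 at the lip), 95 mm high, standing on the bench. Origin: centre of its underside.
- timer: Bystander: white bench timer lying flat, 60 by 75 mm, 20 mm high. Origin: centre of its underside.
Things that resemble listed ones, but are neither listed nor needed, are in the scene too. What is shaped like the tall3 but green or turquoise is not meant. Leave any pink look-alike of the rack alone.

How it is judged:
On the way:
1. the rack is off the tank floor, held by its black grip in the gripper, still down in the tank or rising out of it (contact force between grip and the fingers above 2 N and z of rack in the frame of rim above -0.095 m), for 0.1 s.
At the end, for the whole second after the job is handed in: Through the last second the rack hangs from the fingers alone, gripped by its black grip, underside 12 to 70 mm above the rim, middle within 80 mm of the tank mouth's middle, tilt under 0.07 rad, slower than 0.02 m/s and 0.15 rad/s, all six tubes standing in it (raised less than 15 mm) (z of rack in the frame of rim between 0.012 and 0.07 m and horizontal distance between rack and rim below 0.08 m and angle between rack's own z axis and vertical below 0.07 rad and linear speed of rack below 0.02 m/s and angular speed of rack below 0.15 rad/s and contact force between grip and the fingers above 2 N and contact force between rack and bath below 0.1 N and z of tall1 in the frame of rack between -0.004 and 0.015 m and z of tall2 in the frame of rack between -0.004 and 0.015 m and z of tall3 in the frame of rack between -0.004 and 0.015 m and z of short1 in the frame of rack between -0.004 and 0.015 m and z of short2 in the frame of rack between -0.004 and 0.015 m and z of short3 in the frame of rack between -0.004 and 0.015 m); the arm keeps its last pose, push and grip.
It fails at once if the rack is tipped more than 0.17 rad (10 degrees) from level (angle between rack's own z axis and vertical above 0.17 rad).
It fails at once if a tube comes out of the rack (its foot more than 45 mm above the rack's underside or below it) (z of any of tall1, tall2, tall3, short1, short2, short3 in the frame of rack above 0.045 m or z of any of tall1, tall2, tall3, short1, short2, short3 in the frame of rack below -0.01 m).
It fails at once if the bottle, beaker or timer is shifted by more than 30 mm (distance of any of bottle, beaker, timer from where it was at the start of the episode above 0.03 m).
It also fails if it takes over 32 s, if anything falls off the work surface, if the arm or the gripper's body presses on something with over 40 N, if the wrist force passes 120 N, or if a joint passes its speed limit or range.

### The arm

A 6-joint arm with a two-finger parallel gripper is mounted at the origin on the work surface. World frame = base frame: x ahead of the robot, y to its left, z up, the work surface at z = 0. Lengths are in m, angles in rad, forces in N, time in s.
With the tool pointing down it reaches from about 0.2 to 0.875 m from the base axis. Payload 3.4 kg.
Tool frame: the origin (TCP) lies on the centre line of the jaws, within the pads' length; the fingertips stand 25 mm ahead of it and the grasp point (between the pads) lies 6 mm ahead of it; y points along the fingers, x is the direction in which the jaws open and shut, and the axes are right-handed (so a half turn about y gives the same grasp; the last joint's range is limited). The gripper opens to 94 mm and grips with 3 to 60 N. Pads are 16 mm wide; open, the fingers measure 119 mm over their backs; the gripper's body (75 mm by 177 mm) begins 78 mm behind the grasp point.
Start: joints at [1.119, 0.276, 1.505, -0, 1.361, -0.121], TCP at [0.187, 0.544, 0.23] pointing down, gripper open.
Joint ranges: [-2.89, 2.89], [-0.75, 2.08], [0.22, 2.7], [-1.18, 4.32], [0.11, 2.71], [-2.7, 2.7]. Speed limits (rad/s): [2.57, 2.57, 3.14, 3.14, 3.14, 3.14].

### API

Orientations are given as a unit quaternion [x, y, z, w].
In Python, from rig import robot gives the robot as it stands. The module is installed in compiled form; this text tells all that it offers.
- The arm moves only by the tool apply_moves, never from a script. Its argument "targets" is a list of rows, each a list of 3 entries, a list of its own where there are three numbers: the shift along the tool's x, y, z in cm, then the turn, a rotation vector about the tool's x, y, z in degrees, then the opening, from 0 (shut) to 1 (fully open). A call has 1 to 5 rows; each row is the pose to reach, as a shift and turn from the pose commanded when the call began, along the tool's axes at that moment; what a row does not reach only later rows make up. A row lasts 1/12 s, in which the tool goes at most 41.7 mm and 7.16 degrees, less where a joint would pass 70% of its speed; a pose out of reach is approached as far as the arm can. A call with a gripper value outside its range is refused whole. The fingers move at their own pace and stop on an object; "force" is the grip in N (left out, the last holds). Time passes only in rows, so rows that repeat a pose let the fingers close. It gives the time, the measured TCP pose, the force and the opening at its end, in the units of the state.
- robot.state(): the state, without advancing time (a new reading comes with each control period).
- robot.grab_frame(name): name is "scene" or "side" or "wrist"; returns (picture, depth): 480x640x3 uint8, red, green, blue; 480x640 float32, m along the optical axis (not along the pixel's ray), 0 where there is no reading.
- robot.camera_params(name): a dict with "fx", "fy", "cx", "cy" (pixels), "rvec" (rotation vector, rad) and "tvec" (3), from world to camera coordinates, as OpenCV has them. Camera axes: x right, y down, z forward; pixel columns grow to the right and rows downward; lengths in m; the calibration is good to about 2 mm. The wrist camera is an equidistant fisheye: a pixel r from the principal point sees the ray r / f radians off the axis. A picture is of the moment at which its call begins: read the wrist's pose just before it. camera_params takes no time and is no camera call; for the wrist camera it gives the pose at the moment of the call.
- robot.job_done(): hands the job in, once; it reports no verdict.
The state is a dict: "time": time; "joint_pos": joint angles; "qvel": joint speeds; "effort": joint torques, N m; "tcp_pos": TCP position; "eef_rot": TCP orientation; "wrist_force": force on the tool from outside, world axes, zero at the start; "torque": the same for the moment, N m; "gripper_width": opening from 0.0 (shut) to 1.0 (fully open).
Only numpy, scipy, OpenCV 4.12 (cv2) and the standard library are available. Lean on these libraries where they do the work, as an engineer would, in place of code of your own. Each camera call takes 0.05 s, during which the arm holds its last target. There are 200 camera calls.

## Working session

There is one attempt and no reset: what is moved stays moved. The work goes in short steps, Python scripts to look and compute and a tool call to move; the robot and the scene stay as the last step left them, time stands still between calls to the robot, and variables do not carry over. Pictures are saved under pics/ and viewed, about 8 in all and at most 12, crops included, and the job is handed in when it is done.

Besides the shell and the picture viewer there is one more tool, called after ">>>" as name(argument=value, ...), one argument or row to a line, values as JSON. apply_moves: Moves the arm, as the interface text tells. Its arguments: {"type":"object","properties":{"targets":{"type":"array"},"force":{"type":"number"}},"required":["targets"]}

```bash
mkdir -p pics; cat > h.py <<'E'
import numpy as np, cv2
from rig import robot
def save(n,tag):
    p,d=robot.grab_frame(n); cp=robot.camera_params(n)
    np.savez(f'{tag}.npz',p=p,d=d,**{k:np.array(v) for k,v in cp.items()})
    cv2.imwrite(f'pics/{tag}.png',p[:,:,::-1]); return p,d
def cloud(tag):
    z=np.load(f'{tag}.npz'); d=z['d']; v,u=np.mgrid[:480,:640]
    c=np.stack([(u-z['cx'])/z['fx']*d,(v-z['cy'])/z['fy']*d,d],-1)
    R=cv2.Rodrigues(z['rvec'])[0]
    w=(c-z['tvec'].reshape(3))@R
    w[d<=0]=np.nan
    return z['p'],w
E
python3 - <<'E'
from h import *
print(robot.state())
a,_=save('scene','scene0'); b,_=save('side','side0')
E
```

```text
{'time': 0.0, 'joint_pos': array([ 1.11899964e+00,  2.76574132e-01,  1.50611450e+00, -2.63871797e-05,
        1.36071369e+00, -1.21007425e-01]), 'qvel': array([-1.68896629e-03,  7.10063329e-05, -1.97896683e-03, -3.96893791e-04,
       -6.00806928e-04, -8.87307809e-04]), 'effort': array([ 2.21484086e-03, -4.04590666e+01, -2.37235057e+01,  7.01987185e-02,
        3.44646780e-02, -1.24364333e-04]), 'tcp_pos': array([0.18653959, 0.54334167, 0.22962404]), 'eef_rot': array([ 0.57581034,  0.41029992, -0.41141479, -0.57518196]), 'wrist_force': array([-0.04724829, -0.25447834,  0.13252609]), 'torque': array([-0.00889168,  0.01011592,  0.01011403]), 'gripper_width': 1.0010670517394935}
```

View pics/scene0.png

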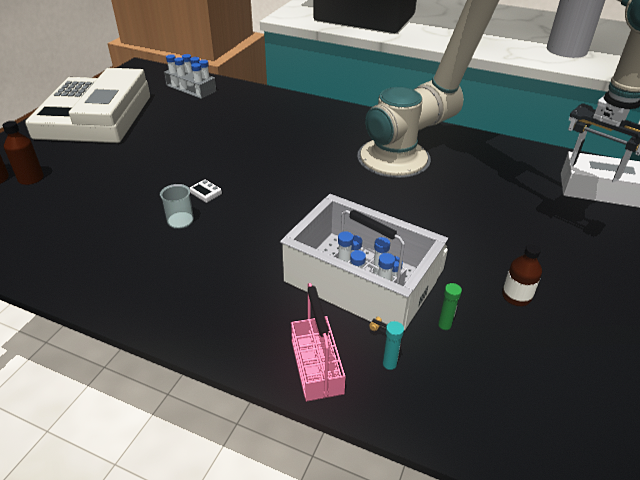

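View pics/side0.png

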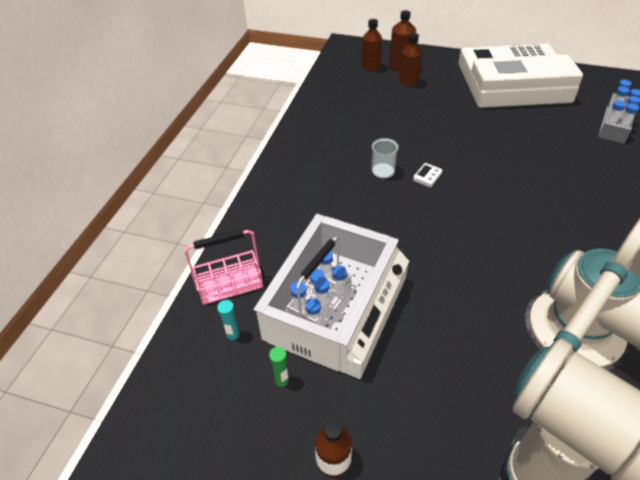

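Scene: the target is the black grip at scene (372,222) / side (319,258), on the steel rack in the white bath. Look-alikes are the pink rack's black grip at scene (317,305) / side (223,240), and the small grey rack at (190,75). The green tube (450,305) and turquoise tube (393,345) aren't meant either.

```bash
python3 - <<'E'
from h import *
for t,(u0,u1,v0,v1) in {'scene0':(280,450,190,325),'side0':(255,410,210,375)}.items():
    p,w=cloud(t); m=np.zeros(p.shape[:2],bool); m[v0:v1,u0:u1]=1
    q=p.astype(int); z=w[...,2]
    rim=m&(abs(z-.135)<.006)
    r=cv2.minAreaRect(w[rim][:,:2].astype(np.float32)*1000); print(t,'rim',r)
    g=m&(q.max(2)<70)&(z>.17)
    P=w[g]; c=P.mean(0); U,S,V=np.linalg.svd(P-c,full_matrices=False)
    e=(P-c)@V[0]; print('grip',len(P),c,V[0],e.min(),e.max(),'mid',c+V[0]*(e.min()+e.max())/2,'ztop',np.percentile(P[:,2],[2,50,98]))
    b=m&(q[...,2]>110)&(q[...,2]-q[...,0]>60)&(z>.06)
    n,l,s,_=cv2.connectedComponentsWithStats(b.astype(np.uint8))
    for i in range(1,n):
        if s[i,4]>25:
            k=w[l==i]; zt=np.percentile(k[:,2],95); tp=k[k[:,2]>zt-.006]; print('cap',s[i],np.r_[(tp[:,:2].min(0)+tp[:,:2].max(0))/2,zt].round(4))
p=[cv2.resize(np.load(t)['p'][b:b+110,a:a+130,::-1],(520,440),interpolation=2)[:, :400] for t,a,b in(('scene0.npz',315,205),('side0.npz',275,225))]
cv2.imwrite('pics/crop.png',np.hstack(p))
E
```

```text
scene0 rim ((620.0120849609375, 95.42802429199219), (318.1513366699219, 321.96221923828125), 81.73280334472656)
grip 785 [0.70026154 0.1144668  0.19407451] [ 0.99094708 -0.07968889 -0.10804429] -0.12708806685967045 0.17335594525689585 mid [0.72318605 0.11262329 0.19157502] ztop [0.17443761 0.19776285 0.21207586]
cap [338 231  28  35 446] [0.5944 0.0652 0.1507]
cap [375 237  25  35 419] [0.6013 0.1592 0.1514]
cap [387 321  15   4  41] [0.763  0.236  0.1187]
side0 rim ((571.1029052734375, 103.2304458618164), (319.0510559082031, 217.83853149414062), 81.69747161865234)
grip 338 [0.58838636 0.12828313 0.20630661] [ 0.27801057  0.96057489 -0.00245087] -0.057939897375834756 0.054451553360803595 mid [0.58790146 0.12660772 0.20631088] ztop [0.19821382 0.20690193 0.21087414]
cap [322 251  11  13  85] [0.5767 0.1043 0.1961]
cap [332 265  14  15 168] [0.5562 0.0759 0.1145]
cap [310 269  20  24 315] [0.5776 0.1488 0.1495]
cap [290 281   8  16  86] [0.6302 0.1736 0.1493]
cap [299 282   7  15  71] [0.6081 0.1978 0.1665]
cap [305 298  16  16 188] [0.5872 0.1833 0.1149]
```

View pics/crop.png

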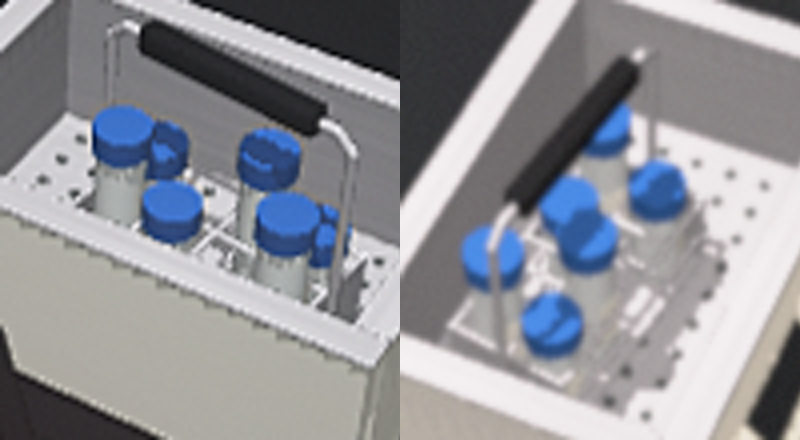

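```bash
python3 - <<'E'
from h import *
from scipy.spatial.transform import Rotation as R
for t,(u0,u1,v0,v1) in {'scene0':(345,402,208,242),'side0':(298,340,235,285)}.items():
    p,w=cloud(t); m=np.zeros(p.shape[:2],bool); m[v0:v1,u0:u1]=1
    g=m&(p.max(2)<70)&(w[...,2]>.188)&(w[...,2]<.216)
    P=w[g]; r=cv2.minAreaRect(P[:,:2].astype(np.float32)*1000)
    c=P.mean(0); V=np.linalg.svd(P-c,full_matrices=False)[2][0]; print(t,len(P),c.round(4),V.round(3),r,P[:,2].max())
p,w=cloud('scene0'); print('third short',np.nanmedian(w[253:257,354:362].reshape(-1,3),0))
for t in('scene0','side0'):
    p,w=cloud(t); z=w[...,2]; m=(abs(z-.135)<.004)&(np.hypot(w[...,0]-.585,w[...,1]-.12)<.21)&(p.min(2)>140)
    b=cv2.morphologyEx(m.astype(np.uint8),cv2.MORPH_OPEN,np.ones((2,2),np.uint8))>0
    print(t,cv2.minAreaRect(w[b][:,:2].astype(np.float32)*1000))
s=robot.state(); print(R.from_quat(s['eef_rot']).as_matrix().round(3))
E
```

```text
scene0 444 [0.5963 0.1249 0.2056] [0.276 0.961 0.002] ((593.5060424804688, 122.852783203125), (115.21770477294922, 17.44268035888672), 73.55075073242188) 0.21351588620154027
side0 338 [0.5884 0.1283 0.2063] [ 0.278  0.961 -0.002] ((589.34130859375, 126.19486236572266), (112.38551330566406, 16.340896606445312), 73.94956970214844) 0.2125284116144326
third short [0.60233879 0.09941989 0.1137521 ]
scene0 ((565.4861450195312, 105.30870056152344), (314.2545166015625, 232.9937286376953), 82.1727066040039)
side0 ((491.18804931640625, 92.38581848144531), (465.875, 194.01625061035156), 58.82833480834961)
[[ 0.325 -0.001 -0.946]
 [ 0.946 -0.001  0.325]
 [-0.002 -1.     0.   ]]
```

>>> apply_moves(
  targets=[
    [[-8.8,-6,-17.1],[0,35,0],1],
    [[-8.8,-6,-17.1],[0,35,0],1],
    [[-8.8,-6,-17.1],[0,35,0],1],
    [[-8.8,-6,-17.1],[0,35,0],1],
    [[-8.8,-6,-17.1],[0,35,0],1],
  ],
)

```text
time: 0.52
tcp_pos: [0.3211, 0.4031, 0.291]
eef_rot: [0.673, 0.217, -0.217, -0.673]
wrist_force: [0.5, 0.2, 0.1]
gripper_width: 0.998
```

```bash
cat > rel.py <<'E'
from h import *; import sys
from scipy.spatial.transform import Rotation as R
def rel(goal,yaw):
    s=robot.state(); M=R.from_quat(s['eef_rot']).as_matrix()
    a=np.deg2rad(yaw); X=np.array([np.cos(a),np.sin(a),0]); Y=np.array([0,0,-1.]); G=np.c_[X,Y,np.cross(X,Y)]
    print('t',s['time'],'tcp',s['tcp_pos'].round(4),'yaw',np.degrees(np.arctan2(M[1,0],M[0,0])).round(2),'F',s['wrist_force'].round(2),'w',round(s['gripper_width'],3))
    print('shift cm',(M.T@(np.array(goal)-s['tcp_pos'])*100).round(2),'turn',np.degrees(R.from_matrix(M.T@G).as_rotvec()).round(2))
if __name__=='__main__':
    v=list(map(float,sys.argv[1:])); rel(v[:3],v[3])
E
python3 rel.py .5915 .1245 .32 -16.2
```

```text
t 0.5167 tcp [0.3211 0.4031 0.291 ] yaw 35.7 F [0.51 0.18 0.08] w 0.998
shift cm [  5.7   -2.87 -38.41] turn [4.00e-02 5.19e+01 2.00e-02]
```

>>> apply_moves(
  targets=[
    [[2.8,-2.9,-19],[0,35,0],1],
    [[2.8,-2.9,-19],[0,35,0],1],
    [[2.8,-2.9,-19],[0,35,0],1],
    [[2.8,-2.9,-19],[0,35,0],1],
    [[2.8,-2.9,-19],[0,35,0],1],
  ],
)

```text
time: 0.93
tcp_pos: [0.4566, 0.2651, 0.3197]
eef_rot: [0.707, 0.004, -0.003, -0.707]
wrist_force: [-0.3, 1.2, 0.3]
gripper_width: 0.998
```

```bash
python3 rel.py .5915 .1245 .32 -16.2
```

```text
t 0.9333 tcp [0.4566 0.2651 0.3197] yaw 0.58 F [-0.27  1.15  0.26] w 0.998
shift cm [ 13.35   0.   -14.19] turn [ 0.05 16.78  0.08]
```

>>> apply_moves(
  targets=[
    [[13.3,0,-14.2],[0,16.8,0],1],
    [[13.3,0,-14.2],[0,16.8,0],1],
    [[13.3,0,-14.2],[0,16.8,0],1],
    [[13.3,0,-14.2],[0,16.8,0],1],
    [[13.3,0,-14.2],[0,16.8,0],1],
  ],
)

```text
time: 1.35
tcp_pos: [0.5921, 0.1252, 0.3186]
eef_rot: [0.701, -0.098, 0.098, -0.7]
wrist_force: [-0.1, -0.6, 0.5]
gripper_width: 0.998
```

```bash
python3 rel.py .5915 .1245 .194 -16.2; python3 -c "
from h import *
save('wrist','w1')"
```

```text
t 1.35 tcp [0.5921 0.1252 0.3186] yaw -15.89 F [-0.06 -0.6   0.5 ] w 0.998
shift cm [-0.04 12.46 -0.06] turn [0.08 0.31 0.01]
```

View pics/w1.png

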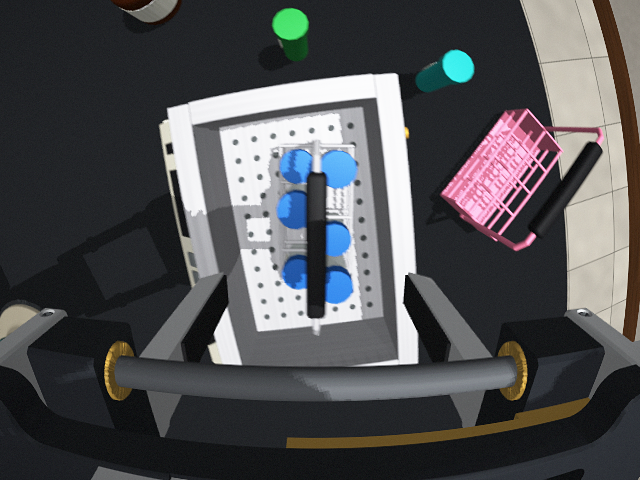

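The wrist view shows the black grip at (317,172)–(316,318), parallel to the pads. The tubes are laid out as I measured.

```bash
python3 - <<'E'
from h import *
z=np.load('w1.npz'); R=cv2.Rodrigues(z['rvec'])[0]; C=-R.T@z['tvec'].reshape(3)
def pt(u,v,h):
    a=np.array([u-z['cx'],v-z['cy']]); r=np.hypot(*a); th=r/z['fx']; d=R.T@np.r_[a/r*np.sin(th),np.cos(th)]
    return C+d*(h-C[2])/d[2]
a,b=pt(317,173,.205),pt(316,317,.205); print(a,b,(a+b)/2,np.hypot(*(a-b)[:2]),np.degrees(np.arctan2(*(a-b)[1::-1])))
for q in((170,107),(398,74),(192,122),(377,96),(397,357)): print(q,pt(*q,.135).round(4))
E
```

```text
[0.61103798 0.17120094 0.205     ] [0.57875665 0.06179966 0.205     ] [0.59489732 0.1165003  0.205     ] 0.11406456210366171 73.5601058888969
(170, 107) [0.4961 0.2665 0.135 ]
(398, 74) [0.7059 0.2336 0.135 ]
(192, 122) [0.5129 0.245  0.135 ]
(377, 96) [0.6812 0.2182 0.135 ]
(397, 357) [ 0.6396 -0.0476  0.135 ]
```

>>> apply_moves(
  targets=[
    [[0.2,3,-0.3],[0,0.3,0],1],
    [[0.2,6,-0.3],[0,0.3,0],1],
    [[0.2,9,-0.3],[0,0.3,0],1],
    [[0.2,11.4,-0.3],[0,0.3,0],1],
    [[0.2,11.4,-0.3],[0,0.3,0],1],
  ],
)

```text
time: 1.82
tcp_pos: [0.5871, 0.1246, 0.1996]
eef_rot: [0.701, -0.103, 0.095, -0.699]
wrist_force: [-1.4, -0.4, -1.1]
gripper_width: 1.0
```

```bash
python3 rel.py .593 .121 .204 -16.3; python3 - <<'E'
from h import *
from scipy.spatial.transform import Rotation as Ro
s=robot.state();save('wrist','w2'); save('side','s2')
p=cv2.imread('pics/w2.png'); q=cv2.imread('pics/s2.png')
cv2.imwrite('pics/c2.png',np.hstack([p[80:480,120:520],cv2.resize(q[190:350,230:390],(400,400))]))
E
```

```text
t 1.8167 tcp [0.5871 0.1246 0.1996] yaw -16.07 F [-1.39 -0.36 -1.11] w 1.0
shift cm [ 0.66 -0.44 -0.19] turn [ 0.25  0.24 -0.63]
```

View pics/c2.png

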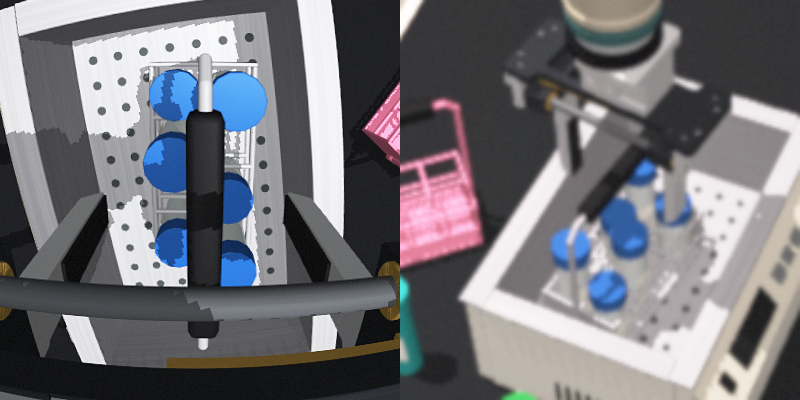

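```bash
python3 rel.py .593 .121 .204 -16.3; python3 - <<'E'
from h import *
z=np.load('w2.npz'); R=cv2.Rodrigues(z['rvec'])[0]; C=-R.T@z['tvec'].reshape(3)
def pt(u,v,h):
    a=np.array([u-z['cx'],v-z['cy']]); r=np.hypot(*a); th=r/z['fx']; d=R.T@np.r_[a/r*np.sin(th),np.cos(th)]
    return C+d*(h-C[2])/d[2]
for h in(.2,.205): 
  a,b=pt(325,190,h),pt(323,417,h); print(a,b,(a+b)/2,np.hypot(*(a-b)[:2]),np.degrees(np.arctan2(*(a-b)[1::-1])))
E
```

```text
t 1.9167 tcp [0.5906 0.1251 0.205 ] yaw -16.05 F [ 0.99 -0.39  0.12] w 0.999
shift cm [ 0.35  0.1  -0.33] turn [ 0.03  0.25 -0.11]
[0.6078221  0.17649768 0.2       ] [0.57367959 0.05763323 0.2       ] [0.59075084 0.11706545 0.2       ] 0.12367080118161146 73.97386664583176
[0.60791852 0.1771904  0.205     ] [0.57486676 0.06212333 0.205     ] [0.59139264 0.11965687 0.205     ] 0.11971987285171103 73.97386664583178
```

>>> apply_moves(
  targets=[
    [[0.2,0.1,-0.4],[0,0,0],1],
    [[0.2,0.1,-0.4],[0,0,0],1],
    [[0.2,0.1,-0.4],[0,0,0],1],
    [[0.2,0.1,-0.4],[0,0,0],0.5],
    [[0.2,0.1,-0.4],[0,0,0],0.3],
  ],
  force=35,
)

```text
time: 2.33
tcp_pos: [0.5922, 0.1206, 0.2054]
eef_rot: [-0.7, 0.098, -0.099, 0.7]
wrist_force: [0.3, -0.5, 0.1]
gripper_width: 0.891
```

>>> apply_moves(
  targets=[
    [[0,0,0],[0,0,0],0.25],
    [[0,0,0],[0,0,0],0.2],
    [[0,0,0],[0,0,0],0.15],
    [[0,0,0],[0,0,0],0.1],
    [[0,0,0],[0,0,0],0],
  ],
)

```text
time: 2.75
tcp_pos: [0.5918, 0.1206, 0.2044]
eef_rot: [-0.7, 0.099, -0.099, 0.7]
wrist_force: [0.7, 0.9, 0.2]
gripper_width: 0.543
```

>>> apply_moves(
  targets=[
    [[0,0,0],[0,0,0],0],
    [[0,0,0],[0,0,0],0],
    [[0,0,0],[0,0,0],0],
    [[0,0,0],[0,0,0],0],
    [[0,0,0],[0,0,0],0],
  ],
)

```text
time: 3.17
tcp_pos: [0.5916, 0.1206, 0.2045]
eef_rot: [-0.7, 0.099, -0.099, 0.7]
wrist_force: [-1.7, 1.3, 1.9]
gripper_width: 0.19
```

```bash
python3 rel.py .592 .121 .204 -16.2
```

```text
t 3.1667 tcp [0.5916 0.1206 0.2045] yaw -16.06 F [-1.71  1.28  1.95] w 0.19
shift cm [0.03 0.05 0.05] turn [-0.    0.14 -0.04]
```

>>> apply_moves(
  targets=[
    [[0,0,0],[0,0,0],0],
    [[0,0,0],[0,0,0],0],
    [[0,0,0],[0,0,0],0],
    [[0,0,0],[0,0,0],0],
    [[0,0,0],[0,0,0],0],
  ],
)

```text
time: 3.58
tcp_pos: [0.5914, 0.1207, 0.2044]
eef_rot: [-0.7, 0.099, -0.098, 0.7]
wrist_force: [-2.3, 1.2, 1.2]
gripper_width: 0.167
```

>>> apply_moves(
  targets=[
    [[0,-0.1,0],[0,0,0],0],
    [[0,-0.3,0],[0,0,0],0],
    [[0,-0.5,0],[0,0,0],0],
    [[0,-0.7,0],[0,0,0],0],
    [[0,-0.9,0],[0,0,0],0],
  ],
)

```text
time: 4.0
tcp_pos: [0.5919, 0.1204, 0.2131]
eef_rot: [0.7, -0.099, 0.099, -0.7]
wrist_force: [0.0, 0.1, -6.9]
gripper_width: 0.169
```

>>> apply_moves(
  targets=[
    [[0,-0.2,0],[0,0,0],0],
    [[0,-0.3,0],[0,0,0],0],
    [[0,-0.3,0],[0,0,0],0],
    [[0,-0.3,0],[0,0,0],0],
    [[0,-0.3,0],[0,0,0],0],
  ],
)

```text
time: 4.42
tcp_pos: [0.5918, 0.1206, 0.2164]
eef_rot: [-0.7, 0.099, -0.099, 0.7]
wrist_force: [0.8, 0.3, -6.2]
gripper_width: 0.166
```

```bash
python3 - <<'E'
from h import *
s=robot.state(); print({k:np.round(s[k],4) for k in('time','tcp_pos','eef_rot','wrist_force','torque','gripper_width')})
save('scene','s3'); save('side','s4')
a=cv2.imread('pics/s3.png')[150:330,270:450]; b=cv2.imread('pics/s4.png')[190:370,240:420]
cv2.imwrite('pics/c3.png',cv2.resize(np.hstack([a,b]),(800,400),interpolation=2))
E
```

```text
{'time': np.float64(4.4167), 'tcp_pos': array([0.5918, 0.1206, 0.2164]), 'eef_rot': array([-0.7002,  0.0988, -0.0987,  0.7002]), 'wrist_force': array([ 0.8089,  0.2928, -6.2206]), 'torque': array([-0.0505,  0.1331, -0.0317]), 'gripper_width': np.float64(0.1661)}
```

View pics/c3.png

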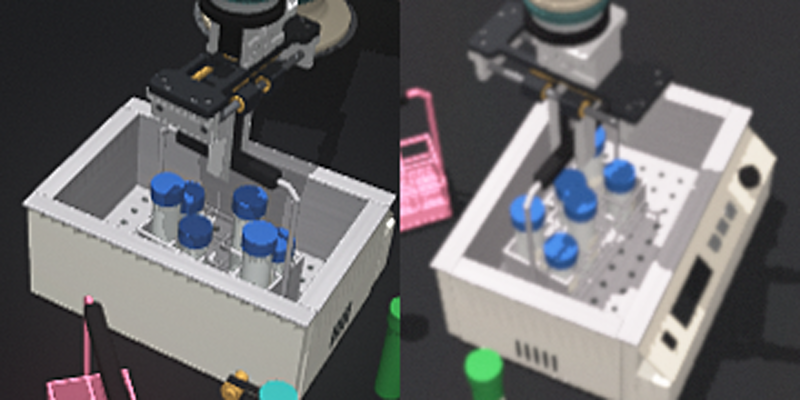

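```bash
cat > tilt.py <<'E'
from h import *; import sys
y=np.array([.279,.960]); x=np.array([.960,-.279])
def run(tag,box):
    p,w=cloud(tag); u0,u1,v0,v1=box; q=p.astype(int); m=np.zeros(p.shape[:2],bool); m[v0:v1,u0:u1]=1
    P=w[m&(q[...,2]>90)&(q[...,2]-q[...,0]>50)&np.isfinite(w[...,2])]
    d=P[:,:2]-np.array([.592,.1205]); X,Y=d@x,d@y; o=[]
    for n,a,b in(('T',.0185,-.0555),('T',-.0185,.0185),('T',.0185,.0555),('S',-.0185,-.0555),('S',.0185,-.0185),('S',-.0185,.0555)):
        z=P[np.hypot(X-a,Y-b)<.011][:,2]
        if len(z): 
            t=np.percentile(z,90); o.append((n,a,b,len(z),round(float(np.median(z[z>t-.006])),4)))
    print(tag,*o,sep='\n ')
for i in range(1,len(sys.argv),5): run(sys.argv[i],list(map(int,sys.argv[i+1:i+5])))
E
python3 tilt.py scene0 280 450 190 325 s3 280 450 170 325 side0 255 410 210 375 s4 255 410 200 375
```

```text
scene0
 ('T', 0.0185, -0.0555, 47, 0.1497)
 ('T', -0.0185, 0.0185, 48, 0.1493)
 ('T', 0.0185, 0.0555, 59, 0.1493)
 ('S', -0.0185, -0.0555, 27, 0.1145)
 ('S', 0.0185, -0.0185, 54, 0.1139)
 ('S', -0.0185, 0.0555, 22, 0.114)
s3
 ('T', 0.0185, -0.0555, 48, 0.1621)
 ('T', -0.0185, 0.0185, 53, 0.1616)
 ('T', 0.0185, 0.0555, 59, 0.1615)
 ('S', -0.0185, -0.0555, 31, 0.1265)
 ('S', 0.0185, -0.0185, 53, 0.1262)
 ('S', -0.0185, 0.0555, 24, 0.1266)
side0
 ('T', 0.0185, -0.0555, 8, 0.1457)
 ('T', -0.0185, 0.0185, 63, 0.1467)
 ('T', 0.0185, 0.0555, 42, 0.1472)
 ('S', -0.0185, -0.0555, 53, 0.1116)
 ('S', 0.0185, -0.0185, 54, 0.1124)
 ('S', -0.0185, 0.0555, 65, 0.112)
s4
 ('T', 0.0185, -0.0555, 6, 0.1594)
 ('T', -0.0185, 0.0185, 67, 0.1589)
 ('T', 0.0185, 0.0555, 44, 0.1588)
 ('S', -0.0185, -0.0555, 59, 0.1238)
 ('S', 0.0185, -0.0185, 53, 0.1239)
 ('S', -0.0185, 0.0555, 66, 0.1241)
```

>>> apply_moves(
  targets=[
    [[0,-0.3,0],[0,0,0],0],
    [[0,-0.8,0],[0,0,0],0],
    [[0,-1.4,0],[0,0,0],0],
    [[0,-2.0,0],[0,0,0],0],
    [[0,-2.6,0],[0,0,0],0],
  ],
)

```text
time: 4.93
tcp_pos: [0.5921, 0.1206, 0.2435]
eef_rot: [-0.7, 0.098, -0.099, 0.7]
wrist_force: [0.2, -0.7, -6.8]
gripper_width: 0.167
```

>>> apply_moves(
  targets=[
    [[0,-0.6,0],[0,0,0],0],
    [[0,-1.2,0],[0,0,0],0],
    [[0,-1.8,0],[0,0,0],0],
    [[0,-2.4,0],[0,0,0],0],
    [[0,-3.0,0],[0,0,0],0],
  ],
)

```text
time: 5.35
tcp_pos: [0.5919, 0.1206, 0.2731]
eef_rot: [-0.7, 0.099, -0.099, 0.7]
wrist_force: [-0.6, -0.7, -5.7]
gripper_width: 0.17
```

>>> apply_moves(
  targets=[
    [[0,-0.6,0],[0,0,0],0],
    [[0,-1.2,0],[0,0,0],0],
    [[0,-1.8,0],[0,0,0],0],
    [[0,-2.4,0],[0,0,0],0],
    [[0,-3.0,0],[0,0,0],0],
  ],
)

```text
time: 5.77
tcp_pos: [0.5919, 0.1206, 0.3031]
eef_rot: [-0.7, 0.099, -0.099, 0.7]
wrist_force: [-0.4, -0.3, -5.6]
gripper_width: 0.169
```

>>> apply_moves(
  targets=[
    [[0,-0.6,0],[0,0,0],0],
    [[0,-1.2,0],[0,0,0],0],
    [[0,-1.8,0],[0,0,0],0],
    [[0,-2.4,0],[0,0,0],0],
    [[0,-2.9,0],[0,0,0],0],
  ],
)

```text
time: 6.18
tcp_pos: [0.592, 0.1206, 0.3323]
eef_rot: [-0.7, 0.099, -0.099, 0.7]
wrist_force: [0.1, 0.1, -5.8]
gripper_width: 0.166
```

>>> apply_moves(
  targets=[
    [[0,-0.4,0],[0,0,0],0],
    [[0,-0.7,0],[0,0,0],0],
    [[0,-0.8,0],[0,0,0],0],
    [[0,-0.8,0],[0,0,0],0],
    [[0,-0.8,0],[0,0,0],0],
  ],
)

```text
time: 6.6
tcp_pos: [0.5917, 0.1206, 0.3392]
eef_rot: [0.7, -0.099, 0.099, -0.7]
wrist_force: [-0.1, 0.2, -5.8]
gripper_width: 0.167
```

>>> apply_moves(
  targets=[
    [[0,0,0],[0,0,0],0],
    [[0,0,0],[0,0,0],0],
    [[0,0,0],[0,0,0],0],
    [[0,0,0],[0,0,0],0],
    [[0,0,0],[0,0,0],0],
  ],
)

```text
time: 7.02
tcp_pos: [0.5918, 0.1206, 0.3394]
eef_rot: [-0.7, 0.099, -0.099, 0.7]
wrist_force: [-0.4, -0.8, -6.3]
gripper_width: 0.167
```

```bash
python3 - <<'E'
from h import *
s=robot.state(); print({k:np.round(s[k],4) for k in('time','tcp_pos','wrist_force','torque','gripper_width')})
save('scene','s5'); save('side','s6')
a=cv2.imread('pics/s5.png')[110:330,250:470]; b=cv2.imread('pics/s6.png')[150:370,230:450]
cv2.imwrite('pics/c5.png',cv2.resize(np.hstack([a,b]),(800,400),interpolation=2))
E
python3 tilt.py s5 260 470 120 300 s6 240 430 140 330
```

```text
{'time': np.float64(7.0167), 'tcp_pos': array([0.5918, 0.1206, 0.3394]), 'wrist_force': array([-0.3558, -0.7748, -6.2908]), 'torque': array([-0.1589,  0.1169,  0.016 ]), 'gripper_width': np.float64(0.167)}
s5
 ('T', 0.0185, -0.0555, 51, 0.2846)
 ('T', -0.0185, 0.0185, 53, 0.2843)
 ('T', 0.0185, 0.0555, 60, 0.2844)
 ('S', -0.0185, -0.0555, 30, 0.2499)
 ('S', 0.0185, -0.0185, 55, 0.2494)
 ('S', -0.0185, 0.0555, 23, 0.2492)
s6
 ('T', 0.0185, -0.0555, 8, 0.2814)
 ('T', -0.0185, 0.0185, 70, 0.282)
 ('T', 0.0185, 0.0555, 46, 0.282)
 ('S', -0.0185, -0.0555, 63, 0.2469)
 ('S', 0.0185, -0.0185, 60, 0.2472)
 ('S', -0.0185, 0.0555, 67, 0.2468)
```

View pics/c5.png

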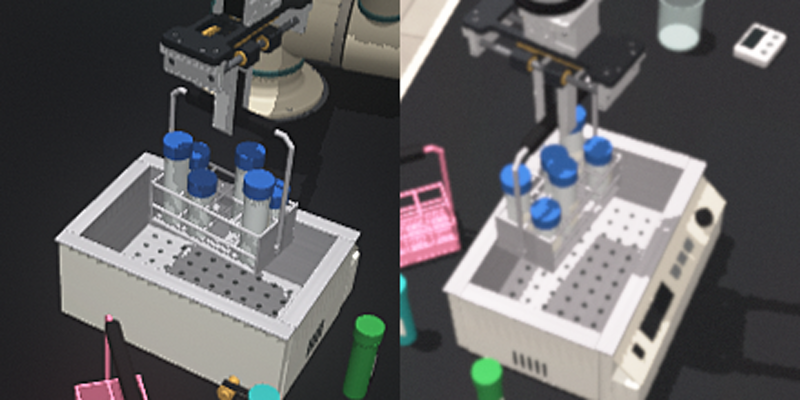

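The rack hangs level above the tank. All six caps rose by about 135 mm, so the underside is about 30 mm above the rim. All six tubes are still standing in the rack, so I'm handing the job in.

```bash
python3 -c "
from rig import robot
print(robot.state()['qvel'].round(4)); print(robot.job_done())"
```

```text
[-0.0003  0.001   0.0009 -0.0002 -0.0015  0.0003]
the job is handed in; nothing more can be done
None
```

I gripped the steel rack by its black grip near the balance point at 35 N, lifted it straight up, and handed the job in at about 7 s with the rack held still over the tank.

- **Height and level:** all six caps rose by about 135 mm, agreeing within about 1 mm in both cameras. That puts the underside about 30 mm above the rim, with the rack level and all six tubes seated.
- **Position:** the rack's middle is about 28 mm from the centre of the tank mouth, within the 80 mm allowed. This rests on one rough rim measurement from the wrist camera. My attempts to fit the rim in the scene and side images were contaminated and I did not use them.
- **Hold:** the wrist carries about 6.2 N, close to the expected weight of the rack and tubes. The joints were practically at rest.
- **Disagreement:** the three cameras differed by up to about 10 mm on the grip's position along its length. I used the close wrist view, and the level lift bears that out.
- **Bystanders:** the arm's path stayed well clear of the bottle, beaker and timer. I did not re-measure where they stand.

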